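Start the dust extractor from its bench panel

ROBOT

A 7-joint arm with a two-finger parallel gripper is mounted at the origin on the work surface; the furniture and walls round the work are solid. World frame = base frame: x ahead of the robot, y to its left, z up, the work surface at z = 0. Lengths are in m, angles in rad, forces in N, time in s.
With the tool pointing down it reaches from about 0.35 to 0.9 m from the base axis. Payload 7.2 kg.
Tool frame: the origin (TCP) lies at the very end of the fingers, on their centre line; the grasp point (between the pads) lies hold_point_z behind it (hold_point_z is the distance from the TCP to the grasp point, in m); z points along the fingers, y is the line along which they close (so a half turn about z gives the same grasp; the last joint's range is limited). The gripper opens to 85 mm and grips with 20 to 120 N. Pads are 22 mm wide; open, the fingers measure 114 mm over their backs; the gripper's body (76 mm by 85 mm) begins 54 mm behind the grasp point. The pads swing forward as they close: fully open they stand 13 mm farther back than shut.
Start: joints at [-1.293, 0.411, -0.013, 1.596, 0.006, 1.134, -0.082], TCP at [0.212, 0.588, 0.231] pointing down, gripper open.
Joint ranges: [-2.95, 2.95], [-0.29, 1.99], [-1.47, 1.44], [0.14, 2.54], [-1.03, 4.17], [0.13, 1.85], [-2.86, 2.86]. Speed limits (rad/s): [2.39, 2.39, 3.01, 3.01, 3.14, 3.14, 3.14].

INTERFACE

Orientations are given as a unit quaternion [w, x, y, z].
In Python, from station import observe, get_image, camera_params, finish_job, hold_point_z gives the robot as it stands.
- The arm moves only by the tool move_arm, never from a script. Its argument "moves" is a list of rows, each an object of numbers: "dx", "dy", "dz": the shift along the tool's x, y, z each as a share of 500 mm, from -1 to 1; "spin": the turn about the tool's z as a share of 1.5 rad, from -1 to 1. A call has 1 to 5 rows; each row is the pose to reach, as a shift and turn from the pose commanded when the call began, along the tool's axes at that moment; what a row does not reach only later rows make up. A row lasts 1/8 s, in which the tool goes at most 62.5 mm and 10.7 degrees, less where a joint would pass 70% of its speed; a pose out of reach is approached as far as the arm can. A call with a number of a shift or a turn outside -1 to 1 is refused whole. A call with a gripper value outside its range is refused whole. "gripper" is the opening, from -1 (shut) to 1 (fully open), so that 0 is half open, set as the call begins (left out, the last holds). The fingers move at their own pace and stop on an object; "grip_force" is the grip in N (left out, the last holds). Time passes only in rows, so rows that repeat a pose let the fingers close. It gives the time, the measured TCP pose, the force, the opening and the grip force at its end, in the units of the state.
- observe(): the state, without advancing time (a new reading comes with each control period).
- get_image(name): name is "side" or "top"; returns (picture, depth): 384x512x3 uint8, red, green, blue; 384x512 float32, m along the optical axis (not along the pixel's ray), 0 where there is no reading.
- camera_params(name): a dict with "vertical_fov" (degrees; the focal length in pixels is half the picture's height over the tangent of half this angle, whatever the lens; pixels are square), "cx", "cy" (the principal point, pixels), "rvec" (rotation vector, rad) and "tvec" (3), from world to camera coordinates, as OpenCV has them. Camera axes: x right, y down, z forward; pixel columns grow to the right and rows downward; lengths in m; the calibration is good to about 2 mm. A picture is of the moment at which its call begins. camera_params takes no time and is no camera call.
- finish_job(): hands the job in; it is judged then, once.
The state is a dict: "clock": time; "joint_pos": joint angles; "joint_vel": joint speeds; "tau": joint torques, N m; "tcp_pos": TCP position; "ee_rot": TCP orientation; "ft_force": force on the tool from outside, world axes, zero at the start; "wrist_torque": the same for the moment, N m; "opening": finger opening in m; "grip_force": force on a finger pad.
Only numpy, scipy, OpenCV 4.12 (cv2) and the standard library are available. Lean on these libraries where they do the work, as an engineer would, in place of code of your own. Each camera call takes 0.05 s, during which the arm holds its last target. There are 200 camera calls.

TASK

Start the dust extractor from the panel on the bench, pressing with the closed fingers: push the slim round breaker plunger fully home, then tip the rocker over by pressing its raised end right down, then press the broad mushroom button fully in and let it come out again. Leave the square stop key unpressed, and do not lift or shift the loose things lying round the panel.

Things in the scene. Friction and masses are not known exactly. Their poses are not given: they have to be found in the camera images.
- panel: aluminium plate 110 x 300 x 6 mm screwed to the table, carrying four grey boxes in a row along its y axis, 66 mm apart (at y = -99, -33, 33 and 99 mm); which control stands in which place varies. Origin: centre of its underside, z up. All four boxes are turned with the panel.
- breaker_top (a point): centre of the top face of the slim round black plunger, 18 mm across, in a 32 mm steel collar 3 mm high. Sits in a grey box 80 mm (panel x) by 62 mm, its top 46 mm above the table; the plunger stands 16 mm above that when out and 8 mm when home.
- breaker (a joint): how far the plunger is pushed in, m: about 0 out, 0.008 fully home. Moves straight down, resists with about 3 N and stays where it is left.
- rocker_high_end (a point): top of the raised end of the black rocker paddle (34 mm wide, 64 mm long along the panel's x), 23.5 mm from the pivot towards panel +x, about 68 mm above the table at the start; the point goes down some 10 mm with the paddle. The pivot lies 10 mm above the box top, along the panel's y. Sits in a grey box 80 mm (panel x) by 62 mm, its top 46 mm above the table; the raised end at the start is always the one on panel +x; the other end rises as it goes down.
- rocker (a joint): rocker angle, rad: about 0 with the panel +x end up (off), 0.4 with that end right down (on). Takes about 2.5 N pressed down at rocker_high_end and stays where it is left.
- start_top (a point): centre of the slightly domed top of the broad round black mushroom button, 40 mm across. Sits in a grey box 80 mm (panel x) by 62 mm, its top 46 mm above the table; the button stands 20 mm above that.
- start (a joint): how far the mushroom button is in, m: 0 out, 0.006 fully in. Moves straight down on a spring (1.5 N at first, 4.5 N fully in) and springs back when let go.
- stop_top (a point): centre of the top face of the square black stop key, 30 x 30 mm, not to be pressed. Sits in a grey box 80 mm (panel x) by 62 mm, its top 46 mm above the table; the key stands 12 mm above that.
- stop (a joint): how far the square key is in, m: 0 out, 0.005 fully in, on a spring.
- sanding_block: cork sanding block 60 x 101 x 32 mm, loose on the table beyond the panel's -y end; origin: centre of its underside.
- felt_pen: grey and black felt pen 137 mm long, 13 mm thick, loose, lying just behind the panel (on its +x side), along it; origin: centre of its underside.
- tub: small open white tub 54 mm across, 37 mm high, loose, just behind the panel (on its +x side); origin: centre of its underside.

How it is judged:
By the outcome, as a careful person would: the job done as asked, in the order asked, and still so for the second after the job is handed in, with the robot touching nothing.
It also fails if it takes over 40 s, if anything falls off the work surface, if the arm or the gripper's body presses on something with over 40 N, if the wrist force passes 120 N, or if a joint passes its speed limit or range.

## Working session

There is one attempt and no reset: what is moved stays moved. The work goes in short steps, Python scripts to look and compute and a tool call to move; the robot and the scene stay as the last step left them, time stands still between calls to the robot, and variables do not carry over. Pictures are saved under pics/ and viewed, at most 10 in all, crops included, and the job is handed in when it is done.

Besides the shell and the picture viewer there is one more tool, called after "Call:" as name(argument=value, ...) on one line, values as JSON. move_arm: Moves the arm, as the interface text tells. Shift numbers are shares of 500 mm and turn numbers shares of 1.5 rad, none past 1 either way. Its arguments: {"type":"object","properties":{"moves":{"type":"array"},"gripper":{"type":"number"},"grip_force":{"type":"number"}},"required":["moves"]}

```bash
mkdir -p pics; cat > h.py <<'E'
import numpy as np, cv2
from station import *
def cam(n):
    p=camera_params(n); R=cv2.Rodrigues(np.array(p['rvec'],float))[0]; t=np.array(p['tvec'],float).ravel()
    f=192/np.tan(np.radians(p['vertical_fov'])/2); return R,t,f,p['cx'],p['cy'],p
def toworld(n,u,v,z):
    R,t,f,cx,cy,_=cam(n); c=-R.T@t; d=R.T@np.array([(u-cx)/f,(v-cy)/f,1]); return c+d*(z-c[2])/d[2]
def proj(n,P):
    R,t,f,cx,cy,_=cam(n); q=R@np.array(P)+t; return q[:2]/q[2]*f+[cx,cy]
def cloud(n,dep):
    R,t,f,cx,cy,_=cam(n); v,u=np.mgrid[:384,:512]
    q=np.stack([(u-cx)/f*dep,(v-cy)/f*dep,dep],-1); return (q-t)@R
E
python3 - <<'E'
from h import *
for n in('side','top'):
    im,d=get_image(n); cv2.imwrite(f'pics/{n}0.png',cv2.cvtColor(im,cv2.COLOR_RGB2BGR)); np.savez(f'{n}0.npz',im=im,d=d); print(cam(n)[5])
o=observe(); print(o['clock'],o['tcp_pos'],o['ee_rot'],o['opening'],hold_point_z)
E
```

```text
{'vertical_fov': 50.525639109288825, 'cx': 259.93161615257594, 'cy': 198.73923915463254, 'rvec': array([ 2.2111137 , -0.20003215,  0.11319111]), 'tvec': array([-0.49387809,  0.11827552,  0.79283841])}
{'vertical_fov': 50.267979985907175, 'cx': 252.16721507099928, 'cy': 191.3810200087591, 'rvec': array([ 2.0174289 , -2.20754095,  0.2301405 ]), 'tvec': array([0.06346172, 0.51110685, 0.84403961])}
0.1 [0.21174151 0.58754692 0.23050186] [-6.68414045e-05  1.72052529e-01  9.85087480e-01 -7.61350269e-04] 0.08534149854500617 0.0187
```

View pics/top0.png

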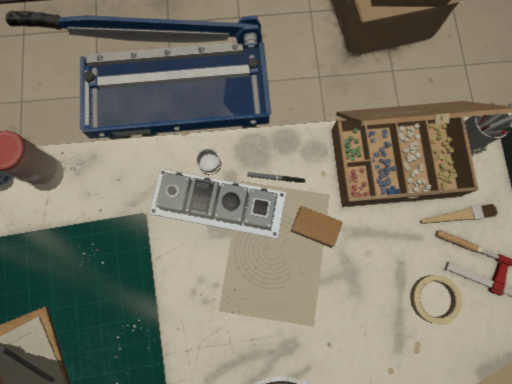

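View pics/side0.png

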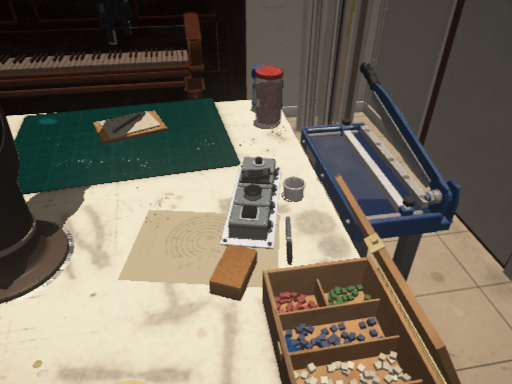

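The top view shows the panel running from about (155,190) to (280,225). From +y to -y the controls are breaker (172,191), rocker (202,195), start (231,202) and stop (260,207). The tub is at (209,161), the pen at (276,177) and the block at (317,226). The side view confirms this.

```bash
python3 - <<'E'
from h import *
z=np.load('top0.npz'); im,d=z['im'],z['d']; W=cloud('top',d)
m=((W[...,2]>.036)&(W[...,2]<.085)&(d>0)); m[:, :140]=0;m[:,290:]=0;m[:165]=0;m[245:]=0
m=cv2.morphologyEx(m.astype(np.uint8),cv2.MORPH_OPEN,np.ones((3,3)))
P=W[m>0]; print(len(P),np.percentile(P[:,2],[5,25,50,75,95]))
top=P[abs(P[:,2]-.046)<.012]
r=cv2.minAreaRect((P[:,:2]*1000).astype(np.float32)); print('boxes',r, cv2.boxPoints(r))
# white plate
pl=((im.min(-1)>0)&(W[...,2]>-.01)&(W[...,2]<.1)).astype(np.uint8)
c=cv2.cvtColor(im,cv2.COLOR_RGB2BGR)[160:250,140:300]; cv2.imwrite('pics/crop0.png',cv2.resize(c,None,fx=5,fy=5,interpolation=cv2.INTER_CUBIC))
for u,v in((172,191),(202,195),(231,202),(260,207)): print(np.round(W[v,u],4),np.round(toworld('top',u,v,.06),4))
E
```

```text
4037 [0.04308508 0.04559226 0.04720499 0.05221922 0.06518219]
boxes ((505.6419372558594, 97.5707015991211), (260.35626220703125, 80.98811340332031), 74.13782501220703) [[431.10898  -16.582489]
 [509.0132   -38.718506]
 [580.1749   211.72389 ]
 [502.27066  233.85991 ]]
[0.5299 0.1912 0.0605] [0.53   0.1913 0.06  ]
[0.5151 0.1267 0.0604] [0.5152 0.1268 0.06  ]
[0.493  0.065  0.0657] [0.4941 0.0652 0.06  ]
[0.478  0.0036 0.0571] [0.4775 0.0036 0.06  ]
```

View pics/crop0.png

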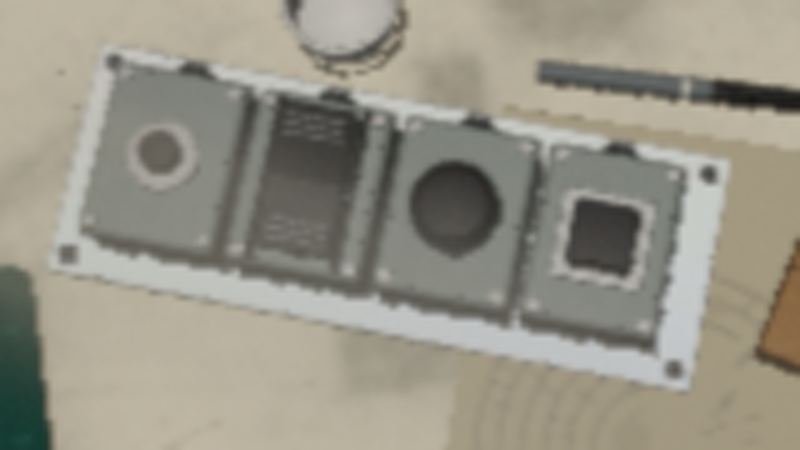

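Call:
move_arm(moves=[{"dx": -0.1, "dy": -0.06}, {"dx": -0.2, "dy": -0.12}, {"dx": -0.3, "dy": -0.18}, {"dx": -0.4, "dy": -0.24}, {"dx": -0.48, "dy": -0.29}], gripper=-1)

```text
schema error: expected keys dx, dy, dz, spin
```

Call:
move_arm(moves=[{"dx": -0.1, "dy": -0.06}, {"dx": -0.2, "dy": -0.12}, {"dx": -0.3, "dy": -0.18}, {"dx": -0.36, "dy": -0.22}, {"dx": -0.39, "dy": -0.236}])

```text
schema error: expected keys dx, dy, dz, spin
```

```bash
cat >> h.py <<'E'
from scipy.spatial.transform import Rotation as Ro
C=np.array([.5056,.0976]); Y=np.array([.2733,.9619]); X=np.array([.9619,-.2733])
T={'breaker':(*(C+.099*Y),.062),'rocker':(*(C+.033*Y+.026*X),.068),'start':(*(C-.033*Y),.066)}
def go(name):
    o=observe(); q=o['ee_rot']; R=Ro.from_quat([*q[1:],q[0]]).as_matrix()
    print(round(o['clock'],2),np.round(o['tcp_pos'],4),np.round(R[:,1],3),np.round(o['ft_force'],1),o['opening'])
    print(name,'shares',np.round(R.T@(np.array(T[name])-o['tcp_pos'])/.5,4))
E
python3 - <<'E'
from h import *
go('breaker')
ims=[]
for n in('side','top'):
    im,d=get_image(n); u,v=map(int,proj(n,T['breaker'])); 
    cv2.circle(im,(u,v),1,(255,0,0),-1)
    ims.append(cv2.resize(cv2.cvtColor(im,cv2.COLOR_RGB2BGR)[v-55:v+55,u-40:u+40],None,fx=5,fy=5))
cv2.imwrite('pics/c1.png',np.hstack(ims))
E
```

```text
0.1 [0.2117 0.5875 0.2305] [ 0.339  0.941 -0.002] [ 0.3 -0.1  0.1] 0.08534149854500617
breaker shares [-0.8714 -0.5246  0.3379]
```

View pics/c1.png

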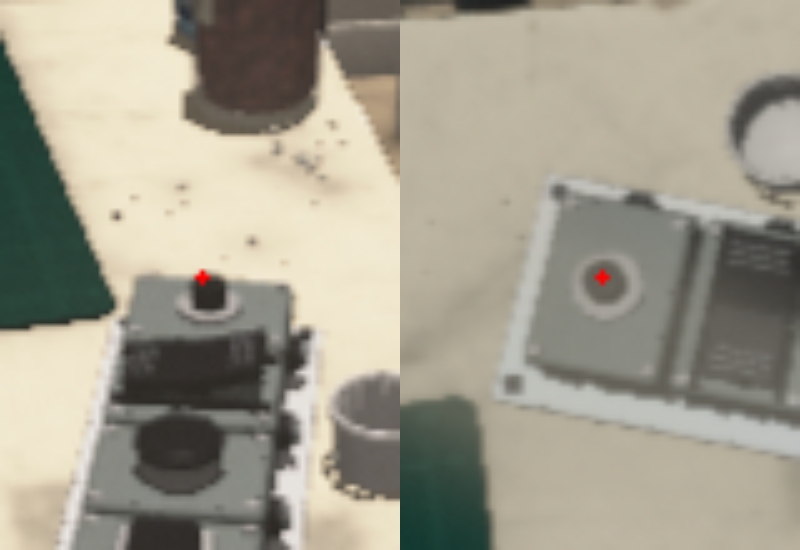

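The projected point, at (602,277) in the top half and (203,278) in the side half, lies on the plunger top in both views. The moves were refused because every row needs all four keys, so I'll resend them.

Call:
move_arm(moves=[{"dx": -0.1, "dy": -0.06, "dz": 0, "spin": 0}, {"dx": -0.2, "dy": -0.12, "dz": 0, "spin": 0}, {"dx": -0.3, "dy": -0.18, "dz": 0, "spin": 0}, {"dx": -0.4, "dy": -0.24, "dz": 0, "spin": 0}, {"dx": -0.48, "dy": -0.29, "dz": 0, "spin": 0}], gripper=-1)

```text
clock: 0.82
tcp_pos: [0.39, 0.368, 0.2314]
ee_rot: [0.0, 0.173, 0.985, -0.0]
ft_force: [0.2, 0.2, -1.1]
opening: 0.0002
grip_force: 0.0
```

Call:
move_arm(moves=[{"dx": -0.1, "dy": -0.06, "dz": 0, "spin": 0}, {"dx": -0.2, "dy": -0.12, "dz": 0, "spin": 0}, {"dx": -0.3, "dy": -0.18, "dz": 0, "spin": 0}, {"dx": -0.36, "dy": -0.22, "dz": 0.1, "spin": 0}, {"dx": -0.39, "dy": -0.236, "dz": 0.2, "spin": 0}])

```text
clock: 1.45
tcp_pos: [0.5338, 0.1907, 0.1307]
ee_rot: [0.001, 0.174, 0.985, 0.0]
ft_force: [-0.4, 2.2, -0.2]
opening: -0.0001
grip_force: 0.0
```

```bash
python3 -c "
from h import *
go('breaker')"
```

```text
1.45 [0.5338 0.1907 0.1307] [0.342 0.94  0.001] [-0.4  2.2 -0.2] -7.844739872876133e-05
breaker shares [0.0038 0.0032 0.1374]
```

Call:
move_arm(moves=[{"dx": 0.003, "dy": 0.003, "dz": 0.06, "spin": 0}, {"dx": 0.003, "dy": 0.003, "dz": 0.11, "spin": 0}, {"dx": 0.003, "dy": 0.003, "dz": 0.13, "spin": 0}, {"dx": 0.003, "dy": 0.003, "dz": 0.14, "spin": 0}, {"dx": 0.003, "dy": 0.003, "dz": 0.146, "spin": 0}])

```text
clock: 2.08
tcp_pos: [0.5312, 0.1952, 0.059]
ee_rot: [0.0, 0.172, 0.985, 0.0]
ft_force: [-1.9, -0.6, 2.8]
opening: -0.0001
grip_force: 1.5
```

Call:
move_arm(moves=[{"dx": 0, "dy": 0, "dz": 0.004, "spin": 0}, {"dx": 0, "dy": 0, "dz": 0.007, "spin": 0}, {"dx": 0, "dy": 0, "dz": 0.007, "spin": 0}])

```text
clock: 2.45
tcp_pos: [0.5312, 0.1951, 0.055]
ee_rot: [0.0, 0.172, 0.985, 0.0]
ft_force: [-1.6, -0.2, 2.8]
opening: -0.0001
grip_force: 1.4
```

Call:
move_arm(moves=[{"dx": 0, "dy": 0, "dz": 0.002, "spin": 0}, {"dx": 0, "dy": 0, "dz": 0.003, "spin": 0}, {"dx": 0, "dy": 0, "dz": 0.003, "spin": 0}])

```text
clock: 2.82
tcp_pos: [0.5313, 0.1952, 0.054]
ee_rot: [0.0, 0.172, 0.985, 0.0]
ft_force: [-3.5, -2.3, 10.2]
opening: 0.0002
grip_force: 4.9
```

Call:
move_arm(moves=[{"dx": 0, "dy": 0, "dz": 0.002, "spin": 0}, {"dx": 0, "dy": 0, "dz": 0.002, "spin": 0}])

```text
clock: 3.08
tcp_pos: [0.5313, 0.1952, 0.054]
ee_rot: [0.0, 0.172, 0.985, 0.0]
ft_force: [-6.8, -2.4, 18.3]
opening: -0.0002
grip_force: 9.5
```

Call:
move_arm(moves=[{"dx": 0, "dy": 0, "dz": -0.04, "spin": 0}, {"dx": 0, "dy": 0, "dz": -0.1, "spin": 0}, {"dx": 0, "dy": 0, "dz": -0.1, "spin": 0}])

```text
clock: 3.45
tcp_pos: [0.5329, 0.1958, 0.1044]
ee_rot: [0.002, 0.172, 0.985, 0.001]
ft_force: [-0.2, -0.2, 0.2]
opening: -0.0006
grip_force: 0.0
```

```bash
python3 -c "
from h import *
go('rocker')"
```

```text
3.45 [0.5329 0.1958 0.1044] [0.339 0.941 0.004] [-0.2 -0.2  0.2] -0.0006416890027444889
rocker shares [-0.0623 -0.1341  0.0725]
```

Call:
move_arm(moves=[{"dx": -0.04, "dy": -0.08, "dz": 0, "spin": 0}, {"dx": -0.062, "dy": -0.134, "dz": 0, "spin": 0}, {"dx": -0.062, "dy": -0.134, "dz": 0, "spin": 0}])

```text
clock: 3.82
tcp_pos: [0.5376, 0.1185, 0.1016]
ee_rot: [-0.0, 0.174, 0.985, -0.001]
ft_force: [-0.3, -0.1, -0.3]
opening: -0.0001
grip_force: 0.0
```

```bash
python3 - <<'E'
from h import *
go('rocker')
ims=[]
for n in('side','top'):
    im,d=get_image(n); u,v=map(int,proj(n,T['rocker'])); 
    ims.append(cv2.resize(cv2.cvtColor(im,cv2.COLOR_RGB2BGR)[v-55:v+55,u-40:u+40],None,fx=5,fy=5))
cv2.imwrite('pics/c2.png',np.hstack(ims))
E
```

```text
3.83 [0.5376 0.1185 0.1016] [ 0.343  0.939 -0.001] [-0.3 -0.1 -0.3] -9.900780406361411e-05
rocker shares [-0.0013  0.0086  0.0671]
```

View pics/c2.png

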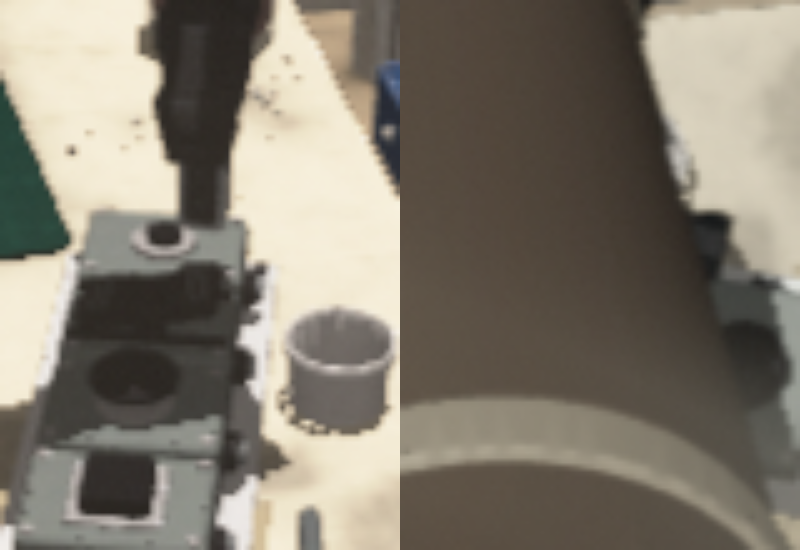

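The side view shows the plunger home at (163,235) and the closed finger tips at (205,220), above the raised rocker end at (205,280). The arm covers the top view. Pressing down now.

Call:
move_arm(moves=[{"dx": 0, "dy": 0.005, "dz": 0.03, "spin": 0}, {"dx": 0, "dy": 0.005, "dz": 0.06, "spin": 0}, {"dx": 0, "dy": 0.005, "dz": 0.072, "spin": 0}, {"dx": 0, "dy": 0.005, "dz": 0.08, "spin": 0}, {"dx": 0, "dy": 0.005, "dz": 0.082, "spin": 0}])

```text
clock: 4.55
tcp_pos: [0.5385, 0.1242, 0.0612]
ee_rot: [0.0, 0.172, 0.985, 0.0]
ft_force: [1.4, 1.2, 1.8]
opening: 0.0001
grip_force: 1.0
```

Call:
move_arm(moves=[{"dx": 0, "dy": 0, "dz": 0.002, "spin": 0}, {"dx": 0, "dy": 0, "dz": 0.003, "spin": 0}, {"dx": 0, "dy": 0, "dz": 0.003, "spin": 0}])

```text
clock: 4.92
tcp_pos: [0.5386, 0.1239, 0.06]
ee_rot: [0.0, 0.172, 0.985, 0.0]
ft_force: [1.2, 1.6, 1.8]
opening: -0.0004
grip_force: 1.0
```

Call:
move_arm(moves=[{"dx": 0, "dy": 0, "dz": 0.002, "spin": 0}, {"dx": 0, "dy": 0, "dz": 0.004, "spin": 0}, {"dx": 0, "dy": 0, "dz": 0.004, "spin": 0}])

```text
clock: 5.3
tcp_pos: [0.5388, 0.1238, 0.0579]
ee_rot: [0.0, 0.172, 0.985, 0.0]
ft_force: [2.9, -0.1, 3.3]
opening: -0.0003
grip_force: 1.7
```

Call:
move_arm(moves=[{"dx": 0, "dy": 0, "dz": 0.002, "spin": 0}, {"dx": 0, "dy": 0, "dz": 0.003, "spin": 0}, {"dx": 0, "dy": 0, "dz": 0.003, "spin": 0}])

```text
clock: 5.68
tcp_pos: [0.5389, 0.1238, 0.0574]
ee_rot: [0.001, 0.172, 0.985, 0.0]
ft_force: [-1.6, -0.3, 14.7]
opening: -0.0002
grip_force: 7.1
```

Hit the stop at 14.7 N. Lifting and going to start.

Call:
move_arm(moves=[{"dx": 0, "dy": 0, "dz": -0.04, "spin": 0}, {"dx": 0, "dy": 0, "dz": -0.09, "spin": 0}, {"dx": 0.018, "dy": -0.06, "dz": -0.09, "spin": 0}, {"dx": 0.038, "dy": -0.137, "dz": -0.09, "spin": 0}, {"dx": 0.038, "dy": -0.137, "dz": -0.09, "spin": 0}])

```text
clock: 6.3
tcp_pos: [0.4946, 0.0628, 0.1007]
ee_rot: [-0.002, 0.174, 0.985, -0.001]
ft_force: [1.1, 1.0, 0.9]
opening: -0.0002
grip_force: 0.0
```

```bash
python3 - <<'E'
from h import *
go('start')
ims=[]
for n in('side',):
    im,d=get_image(n); u,v=map(int,proj(n,T['start'])); 
    ims.append(cv2.resize(cv2.cvtColor(im,cv2.COLOR_RGB2BGR)[v-60:v+50,u-60:u+60],None,fx=5,fy=5))
cv2.imwrite('pics/c3.png',np.hstack(ims))
E
```

```text
6.3 [0.4946 0.0628 0.1007] [ 0.342  0.94  -0.003] [1.1 1.  0.9] -0.00017587997855848895
start shares [-0.0019  0.0073  0.0693]
```

View pics/c3.png

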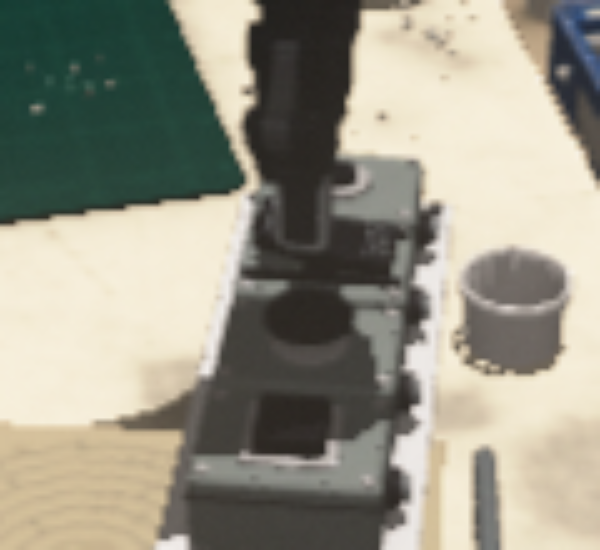

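The side view shows the tips at (300,245), above and behind the mushroom at (310,315), and the rocker's +x end at (375,235) now low. I'll confirm the rocker and plunger heights from depth before pressing start.

```bash
python3 - <<'E'
from h import *
im,d=get_image('side'); W=cloud('side',d); q=W[...,:2]-C; px,py=q@X,q@Y; z=W[...,2]
for a,b in((.033,0),(.099,0)):
  for x0 in (-.028,-.02,0,.015,.02,.025,.03) if b==0 and a<.05 else (0,):
    s=(abs(px-x0)<.004)&(abs(py-a)<.012)&(z>.03)&(z<.085); print(a,x0,s.sum(),np.round(np.median(z[s]),4) if s.any() else '')
E
```

```text
0.033 -0.028 28 0.0668
0.033 -0.02 14 0.0465
0.033 0 2 0.0591
0.033 0.015 20 0.0586
0.033 0.02 20 0.0584
0.033 0.025 18 0.0571
0.033 0.03 23 0.0563
0.099 0 11 0.0533
```

Rocker is on and the plunger is home. Pressing start.

Call:
move_arm(moves=[{"dx": 0, "dy": 0.003, "dz": 0.03, "spin": 0}, {"dx": 0, "dy": 0.003, "dz": 0.06, "spin": 0}, {"dx": 0, "dy": 0.003, "dz": 0.072, "spin": 0}, {"dx": 0, "dy": 0.003, "dz": 0.078, "spin": 0}, {"dx": 0, "dy": 0.003, "dz": 0.078, "spin": 0}])

```text
clock: 7.02
tcp_pos: [0.4975, 0.0674, 0.0622]
ee_rot: [-0.0, 0.172, 0.985, -0.0]
ft_force: [-2.0, 0.6, 3.0]
opening: 0.0001
grip_force: 1.5
```

Call:
move_arm(moves=[{"dx": 0, "dy": 0, "dz": 0.002, "spin": 0}, {"dx": 0, "dy": 0, "dz": 0.004, "spin": 0}, {"dx": 0, "dy": 0, "dz": 0.004, "spin": 0}])

```text
clock: 7.4
tcp_pos: [0.4979, 0.0673, 0.0605]
ee_rot: [0.0, 0.172, 0.985, 0.0]
ft_force: [-0.9, 0.9, 4.6]
opening: -0.0001
grip_force: 1.9
```

Call:
move_arm(moves=[{"dx": 0, "dy": 0, "dz": 0.002, "spin": 0}, {"dx": 0, "dy": 0, "dz": 0.004, "spin": 0}, {"dx": 0, "dy": 0, "dz": 0.004, "spin": 0}])

```text
clock: 7.78
tcp_pos: [0.4979, 0.0673, 0.0594]
ee_rot: [0.0, 0.172, 0.985, 0.0]
ft_force: [-6.8, 0.7, 17.9]
opening: 0.0002
grip_force: 8.8
```

Fully in at 17.9 N. Lifting clear.

Call:
move_arm(moves=[{"dx": 0, "dy": 0, "dz": -0.03, "spin": 0}, {"dx": 0, "dy": 0, "dz": -0.1, "spin": 0}, {"dx": 0, "dy": 0, "dz": -0.2, "spin": 0}, {"dx": 0, "dy": 0, "dz": -0.28, "spin": 0}, {"dx": 0, "dy": 0, "dz": -0.28, "spin": 0}])

```text
clock: 8.4
tcp_pos: [0.5, 0.0673, 0.2016]
ee_rot: [0.003, 0.172, 0.985, 0.001]
ft_force: [0.3, -0.0, 0.3]
opening: 0.0003
grip_force: 0.0
```

```bash
python3 - <<'E'
from h import *
im,d=get_image('side'); W=cloud('side',d); q=W[...,:2]-C; px,py=q@X,q@Y; z=W[...,2]
for a,x0 in((.099,0),(.033,.025),(.033,-.028),(-.033,0),(-.099,0)):
    s=(abs(px-x0)<.006)&(abs(py-a)<.008)&(z>.03)&(z<.085); print(a,x0,s.sum(),np.round(np.median(z[s]),4) if s.any() else '')
print(observe()['tcp_pos'],observe()['ft_force'])
cv2.imwrite('pics/c4.png',cv2.resize(cv2.cvtColor(im,cv2.COLOR_RGB2BGR)[140:300,190:340],None,fx=3,fy=3))
E
```

```text
0.099 0 20 0.054
0.033 0.025 22 0.0574
0.033 -0.028 29 0.0473
-0.033 0 25 0.0662
-0.099 0 28 0.0581
[0.49875421 0.06726782 0.19969657] [ 0.06550201 -0.97593458 -0.46621537]
```

View pics/c4.png

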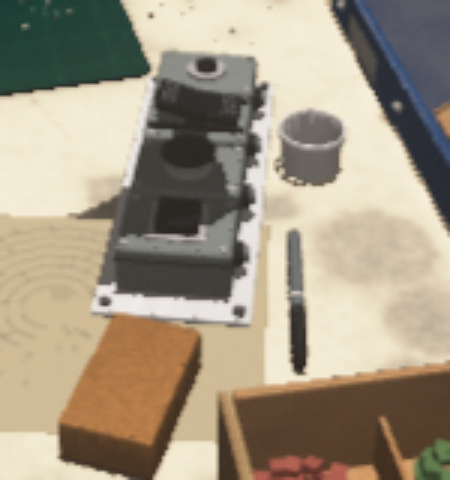

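The plunger at (206,65) is home and the rocker's left end at (170,90) is raised, so it is tipped on. The mushroom at (185,150) is out again, the stop key at (178,215) is untouched, and the tub, pen and block have not moved.

```bash
python3 -c "
from station import *
print(finish_job())"
```

```text
the job is handed in; nothing more can be done
None
```

The job is handed in: breaker pushed home, rocker tipped on, and start pressed fully in and released, in that order and in under 9 s, with the stop key and loose things untouched.

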